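Let the laundry basket hoist down onto its drip tray

ROBOT

A 6-joint arm with a two-finger parallel gripper is mounted at the origin on the work surface. World frame = base frame: x ahead of the robot, y to its left, z up, the work surface at z = 0. Lengths are in m, angles in rad, forces in N, time in s.
With the tool pointing down it reaches from about 0.4 to 0.825 m from the base axis. Payload 7 kg.
Tool frame: the origin (TCP) lies on the centre line of the jaws, within the pads' length; the fingertips stand 22 mm ahead of it and the grasp point (between the pads) lies 3 mm ahead of it; z points along the fingers, y is the direction in which the jaws open and shut (so a half turn about z gives the same grasp; the last joint's range is limited). The gripper opens to 88 mm and grips with 3 to 60 N. Pads are 19 mm wide; open, the fingers measure 130 mm over their backs; the gripper's body (78 mm by 193 mm) begins 47 mm behind the grasp point.
Start: joints at [1.41, 0.359, 0.012, 0, -1.224, -0.288], TCP at [0.293, 0.608, 0.249] pointing down, gripper open.
Joint ranges: [-3.07, 3.07], [-1.43, 2.12], [-1.02, 1.25], [-3.03, 1.67], [-3.05, -0], [-3.03, 3.03]. Speed limits (rad/s): [2.39, 2.39, 3.01, 3.14, 3.14, 3.14].

INTERFACE

Orientations are given as [roll, pitch, yaw] about the fixed x, y, z axes, in that order (R = Rz(yaw) Ry(pitch) Rx(roll)).
In Python, from station import arm gives the robot as it stands. The module is installed in compiled form; this text tells all that it offers.
- The arm moves only by the tool arm_command, never from a script. Its argument "motion" is a list of rows, each a list of 3 entries, a list of its own where there are three numbers: the shift along the tool's x, y, z in mm, then the turn, a rotation vector about the tool's x, y, z in degrees, then the opening, from 0 (shut) to 1 (fully open). In form: [[[tx, ty, tz], [wx, wy, wz], grip], ...]. A call has 1 to 20 rows; each row shifts and turns the commanded pose from where the row before left it, along the tool's axes as they then stand; what a row does not reach is not made up. A row lasts 1/12 s, in which the tool goes at most 41.7 mm and 7.16 degrees, less where a joint would pass 70% of its speed; a pose out of reach is approached as far as the arm can. A call is refused whole if a number of a shift passes 41.7 or a number of a turn 7.16, either way. A call with a gripper value outside its range is refused whole. The fingers move at their own pace and stop on an object; "newtons" is the grip in N (left out, the last holds). Time passes only in rows, so rows that do not move let the fingers close. It gives the time, the measured TCP pose, the force and the opening at its end, in the units of the state.
- arm.get_state(): the state, without advancing time (a new reading comes with each control period).
- arm.grab_frame(name): name is "side" or "top"; returns the picture (384x512x3 uint8, red, green, blue); there is no depth.
- arm.camera_info(name): a dict with "fov_y" (degrees; the focal length in pixels is half the picture's height over the tangent of half this angle, whatever the lens; pixels are square), "cx", "cy" (the principal point, pixels), "view" (4x4, takes a point from world to camera coordinates). Camera axes: x right, y down, z forward; pixel columns grow to the right and rows downward; lengths in m; the calibration is good to about 2 mm. A picture is of the moment at which its call begins. camera_info takes no time and is no camera call.
- arm.job_done(): hands the job in, once; it reports no verdict.
The state is a dict: "t": time; "q": joint angles; "qd": joint speeds; "joint_efforts": joint torques, N m; "eef_pos": TCP position; "ee_rot": TCP orientation; "force": force on the tool from outside, world axes, zero at the start; "moment": the same for the moment, N m; "width": finger opening in m.
Only numpy, scipy, OpenCV 4.12 (cv2) and the standard library are available. Lean on these libraries where they do the work, as an engineer would, in place of code of your own. Each camera call takes 0.05 s, during which the arm holds its last target. There are 200 camera calls.

TASK

Slide the grey drip tray along the dryer top, without lifting it, until its dark square lies in the blue outline under the raised green basket, lined up with the outline and with the tray's blue lug pointing away from the winch. Then squeeze the red pawl trigger against the black crank handle to free the winch, let the crank turn back slowly under the load (clockwise seen from above) until the basket rests on the tray, and let go. Never let the basket run down on its own, and leave the other things on the dryer where they are.

Things in the scene. Friction and masses are not known exactly. Their poses are not given: they have to be found in the camera images.
- hoist: Basket hoist, fixed to the dryer top: a grey round winch housing (144 mm across, 55 mm high) and an aluminium mast 340 mm high, joined by a 30 mm high bar along the back. Origin on the dryer top straight below the basket's centre; +y points from basket to winch, +x to the mast, whose near face is 95 mm from the origin. The winch axis is at x 60, y 280 mm.
- landing (a point): Centre of the blue painted outline (148 mm square) on the dryer top under the basket; axes as the hoist's.
- basket: Green open basket holding bottles, 96 x 96 mm, 95 mm high, 0.4 to 0.6 kg, on a grey bracket (up to 190 mm above its underside) that runs on the mast. It moves only up and down, with the crank. Origin: centre of its underside, at z = 115 mm when crank = 0 and 85 mm lower per radian. It rests on the tray at z = 10 mm (crank about 1.235).
- crank (a joint): Angle of the winch crank, 0 to 1.36 rad; 0 = basket fully up, growing clockwise seen from above as it lowers. It starts at about 0.1 to 0.5, held by the pawl. The load pulls it clockwise (about 3 N at the handle); let loose, the basket runs down at 0.15 to 0.25 m/s. The ratchet catches every 0.1 rad up to 1.0; beyond there are no teeth, so hold on until the basket rests.
- winch_axis (a point): Point on the vertical axis of the crank, at handle height (z = 113 mm). The crank's hub is 44 mm across and 92 mm high.
- handle (a point): Middle of the squeezed pair of black handle and red trigger: 125 mm from the winch axis along the crank arm, z = 113 mm. Turns with the crank: x points outward along the arm, z up. The handle is an upright block 16 mm thick (122 to 138 mm from the axis), 36 mm wide, top at z = 135 mm. The level arm below has its top at z = 80 mm. Grip handle and trigger together from above, closing along x.
- trigger (a point): Middle of the red trigger, an upright plate on the axis side of the handle, 8 mm thick, 34 mm wide, top at z = 135 mm, moving with the pawl; 106 mm from the winch axis when released, 116 mm when squeezed. Trigger and handle measure 36 mm over all released, 26 mm squeezed. x points outward along the arm.
- pawl (a joint): How far the red trigger with its pawl is pulled out, m: 0 = released, the pawl in the ratchet (it sits at about 0 to 0.001 in a tooth); 0.010 = fully squeezed. The pawl clears the teeth from about 0.005. A spring (9 N released, 13 N squeezed; grip with 25 N or more) returns it whenever it is let go. It blocks only the lowering direction.
- tray: Loose grey drip tray, a flat plate 120 mm (x) by 200 mm (y), 10 mm thick, 0.4 kg, with a dark square at its +y end and an upright blue lug at its -y end. Origin: centre of its underside.
- pad (a point): Centre of the tray's dark square (108 mm), on the tray's top, 40 mm from the tray's centre towards its +y. In place it lies straight above landing with the tray's y along the hoist's y, lug on the side away from the winch.
- lug (a point): Grip point of the tray's lug: 85 mm from the tray's centre towards its -y, at z = 40 mm. The lug is an upright plate 12 mm thick (x), 40 mm long (y), its top at z = 60 mm; grip it from above closing along the tray's x.
- dish: White ceramic dish, 120 mm across, 30 mm high; leave alone.
- timer_box: Black toggle timer switch box, 70 x 100 mm, 45 mm high with a 20 mm toggle on top; leave alone.
- clothespin1: Wooden clothespin, 75 mm long, 10 mm high; leave alone.
- clothespin2: Wooden clothespin, 75 mm long, 10 mm high; leave alone.
- stain_tub: Blue round tub with a white cap, 72 mm across, 85 mm high; leave alone.
- jar: Amber jar with white cap, 70 mm across, 100 mm high; leave alone.
Mind the look-alikes: they are no part of the job. There is more than one size of the tray; the one meant has the size given above.

How it is judged:
On the way, in this order (a step that is already met when the one before it is completed fails the run):
1. the tray's dark square lies in the outline under the still raised basket (horizontal distance between pad and landing below 0.014 m and angle between the y axis of tray and the y axis of hoist, either way round below 0.17 rad and height (world z) of tray below 0.006 m and angle between tray's own z axis and vertical below 0.06 rad and height (world z) of basket above 0.06 m and y of lug in the frame of hoist below -0.08 m), for 0.2 s.
2. with the tray in place and the basket still up, the trigger is squeezed and the pawl lifted clear (horizontal distance between pad and landing below 0.014 m and angle between the y axis of tray and the y axis of hoist, either way round below 0.17 rad and height (world z) of tray below 0.006 m and angle between tray's own z axis and vertical below 0.06 rad and height (world z) of basket above 0.05 m and value of joint pawl above 0.007 m), for 0.1 s.
At the end, for the whole second after the job is handed in: The tray lies flat, its dark square within 14 mm of the outline's centre and within 0.17 rad of its direction, lug away from the winch; the basket rests on it with its weight (over 1.5 N, underside below 12.5 mm), both still, trigger released (horizontal distance between pad and landing below 0.014 m and angle between the y axis of tray and the y axis of hoist, either way round below 0.17 rad and height (world z) of tray below 0.006 m and angle between tray's own z axis and vertical below 0.06 rad and contact force between basket and tray above 1.5 N and height (world z) of basket below 0.0125 m and linear speed of each of basket, tray below 0.01 m/s and value of joint pawl below 0.004 m and y of lug in the frame of hoist below -0.08 m); the robot touches nothing.
It fails at once if the tray is lifted off the dryer top (more than 15 mm) or tipped (height (world z) of tray above 0.015 m or angle between tray's own z axis and vertical above 0.25 rad).
It fails at once if the basket runs down faster than 0.12 m/s (linear speed of basket above 0.12 m/s).
It fails at once if a thing to be left alone is moved by more than 30 mm (distance of any of dish, timer_box, clothespin1, clothespin2, stain_tub, jar from where it was at the start of the episode above 0.03 m).
It also fails if it takes over 72 s, if anything falls off the work surface, if the arm or the gripper's body presses on something with over 40 N, if the wrist force passes 120 N, or if a joint passes its speed limit or range.

## Working session

There is one attempt and no reset: what is moved stays moved. The work goes in short steps, Python scripts to look and compute and a tool call to move; the robot and the scene stay as the last step left them, time stands still between calls to the robot, and variables do not carry over. Pictures are saved under pics/ and viewed, on a budget of 10 in all, crops included, one or two more only if the job needs it, and the job is handed in when it is done.

Besides the shell and the picture viewer there is one more tool, called after "Call:" in YAML: its name, and indented under it one key for each argument. arm_command: Moves the arm, as the interface text tells. Its arguments: {"type":"object","properties":{"motion":{"type":"array","items":{"type":"array"}},"newtons":{"type":"number"}},"required":["motion"]}

```bash
mkdir -p pics
python3 - <<'E'
from station import arm
import cv2,numpy as np
for n in("top","side"):
    cv2.imwrite(f"pics/{n}0.png",cv2.cvtColor(cv2.resize(arm.grab_frame(n),(800,600),interpolation=cv2.INTER_CUBIC),cv2.COLOR_RGB2BGR))
    print(n,arm.camera_info(n))
print(arm.get_state())
E
```

```text
top {'fov_y': 55.602995525690034, 'cx': 255.6697875851455, 'cy': 191.83302831393362, 'view': array([[-0.02322683, -0.99954936,  0.01901555, -0.03138189],
       [-0.99691135,  0.0217298 , -0.07546902,  0.51984506],
       [ 0.07502181, -0.02070972, -0.99696682,  1.21613129],
       [ 0.        ,  0.        ,  0.        ,  1.        ]])}
side {'fov_y': 56.39338246087025, 'cx': 254.34395274513142, 'cy': 193.05233613198115, 'view': array([[-0.99611132, -0.08662563,  0.01606964,  0.50961107],
       [-0.05954985,  0.52756253, -0.84742645,  0.13335514],
       [ 0.06493111, -0.84508803, -0.53066955,  1.09044517],
       [ 0.        ,  0.        ,  0.        ,  1.        ]])}
{'t': 0.1, 'q': array([ 1.41010210e+00,  3.59316310e-01,  1.11384159e-02, -2.73603354e-04,
       -1.22408465e+00, -2.88076106e-01]), 'qd': array([-0.00016425, -0.00226711,  0.00351982,  0.00159936,  0.00101129,
       -0.0021525 ]), 'joint_efforts': array([-1.35461280e-03, -5.84165025e+01,  2.93752956e+01,  7.01539725e+00,
        1.01999397e-02, -5.23724441e-05]), 'eef_pos': array([0.29272643, 0.60777846, 0.24771671]), 'ee_rot': array([ 3.14011377e+00, -1.69980472e-04, -4.48863368e-01]), 'force': array([-0.23550807,  0.72932518,  0.20232051]), 'moment': array([0.02339291, 0.01611632, 0.00405705]), 'width': 0.0877663741940977}
```

View pics/top0.png

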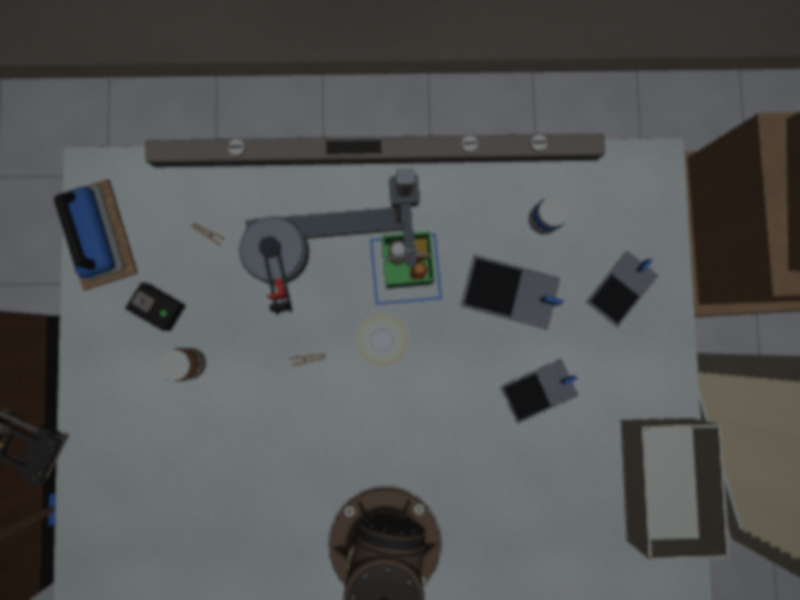

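View pics/side0.png

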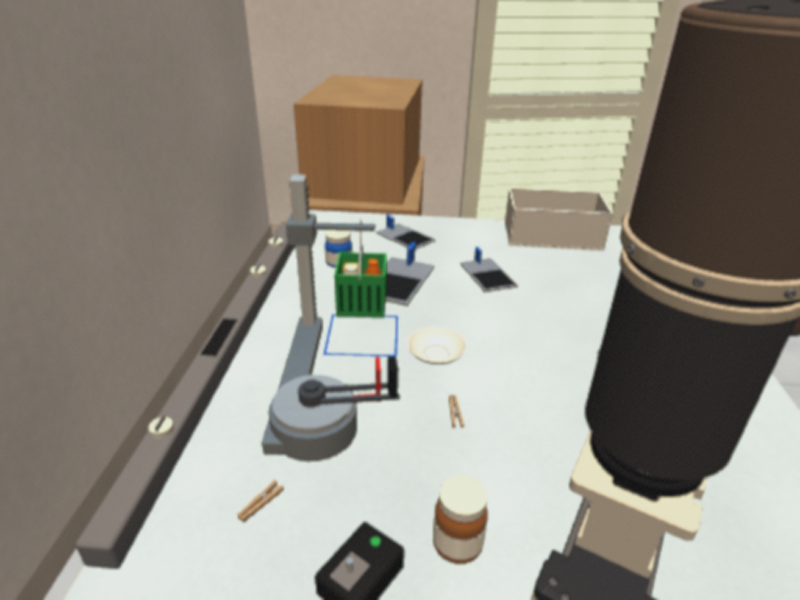

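```bash
cat > h.py <<'E'
from station import arm
import cv2,numpy as np
def ray(n,u,v,z):
    c=arm.camera_info(n);f=192/np.tan(np.radians(c["fov_y"])/2)
    V=c["view"];R=V[:3,:3];o=-R.T@V[:3,3];d=R.T@np.array([(u-c["cx"])/f,(v-c["cy"])/f,1])
    return (o+d*(z-o[2])/d[2])[:2]
def proj(n,p):
    c=arm.camera_info(n);f=192/np.tan(np.radians(c["fov_y"])/2)
    q=c["view"][:3,:3]@np.array(p)+c["view"][:3,3];return q[:2]/q[2]*f+[c["cx"],c["cy"]]
def crop(img,x0,x1,y0,y1,k):
    o=cv2.resize(img[y0:y1,x0:x1],None,fx=k,fy=k,interpolation=cv2.INTER_CUBIC)
    for x in range(-(-x0//10)*10,x1,10): cv2.putText(o,str(x),(int((x-x0+.5)*k)-9,9),0,.3,(255,255,0),1); cv2.line(o,(int((x-x0+.5)*k),11),(int((x-x0+.5)*k),16),(255,255,0),1)
    for y in range(-(-y0//10)*10,y1,10): cv2.putText(o,str(y)+"-",(0,int((y-y0+.5)*k)+4),0,.3,(255,255,0),1)
    return o
def save(name,img): cv2.imwrite("pics/"+name,cv2.cvtColor(img,cv2.COLOR_RGB2BGR))
E
python3 - <<'E'
from h import *
a=arm.grab_frame("top")
a=cv2.convertScaleAbs(a,alpha=1.5)
A=crop(a,225,365,145,215,5);B=crop(a,145,205,148,203,4)
o=np.zeros((600,800,3),np.uint8);o[:A.shape[0],:A.shape[1]]=A;o[360:360+B.shape[0],:B.shape[1]]=B
save("c1.png",o)
E
```

```text
(no output)
```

View pics/c1.png

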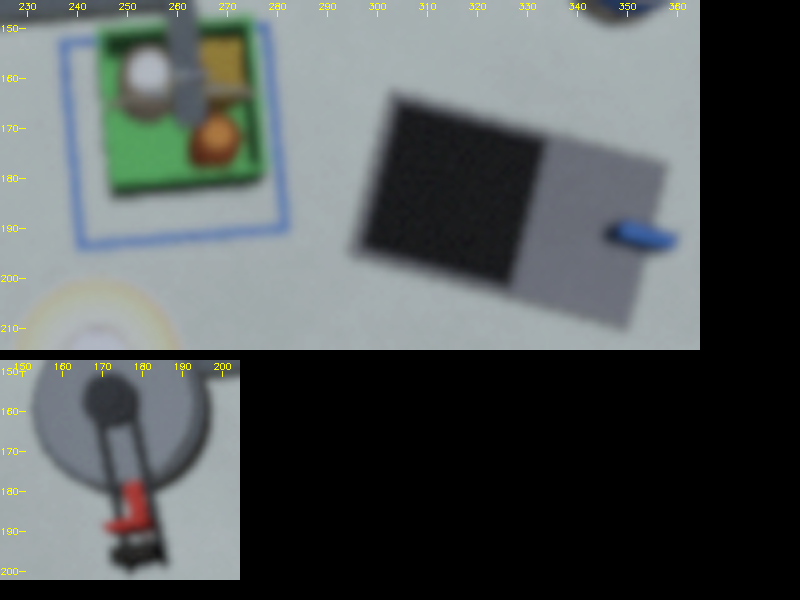

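Run:
```python
from h import *
np.set_printoptions(precision=4,suppress=True)
def rect(P,z):
    P=np.array([ray("top",*p,z) for p in P]);print(P.tolist());L=np.linalg.norm(np.roll(P,-1,0)-P,axis=1);print("sides",L)
    return P
O=rect([(236.5,152.5),(277.9,149.1),(282.1,190.7),(240.5,194.3)],0)
T=rect([(302.9,162.9),(357.9,177.3),(350.1,210.5),(294.7,194.9)],.01)
o=O.mean(0);t=T.mean(0)
y=(O[0]+O[3]-O[1]-O[2]);y/=np.linalg.norm(y);x=np.array([y[1],-y[0]])
x2=(O[0]+O[1]-O[2]-O[3]);x2/=np.linalg.norm(x2);print("xdirs",x,x2)
ty=(T[0]+T[3]-T[1]-T[2]);ty/=np.linalg.norm(ty);tx=(T[0]+T[1]-T[2]-T[3]);tx/=np.linalg.norm(tx)
f=lambda v:np.degrees(np.arctan2(v[1],v[0]))
print("land",o,"hoist yaw",f(y)-90,f(x2),"tray",t,"yaw",f(ty)-90,f(tx))
print("lug",t-.085*ty,"pad",t+.04*ty)
print("axis",o+.06*x+.28*y,"from hub",ray("top",172,157.75,.092))
for z in(.113,.135):print("handle",ray("top",178.5,195,z))
w=o+.06*x+.28*y
h=ray("top",178.5,195,.135)-w;print(np.linalg.norm(h),f(h))
print("target lug",o-.125*y)
```

```text
[[0.6589717166642557, 0.019924623250226065], [0.668107593858458, -0.12441679164229019], [0.522442136696452, -0.1348955546902068], [0.5131260585928533, 0.0089632827194247]]
sides [0.1446 0.146  0.1442 0.1463]
[[0.6163153621457343, -0.20860274761611053], [0.5623469477308597, -0.3972113600532729], [0.4485938910278677, -0.36525365380878366], [0.5063030783456433, -0.17677786762658923]]
sides [0.1962 0.1182 0.1971 0.1145]
xdirs [0.998  0.0639] [0.9973 0.0734]
land [ 0.5907 -0.0576] hoist yaw 3.663349085528978 4.206424916840592 tray [ 0.5334 -0.287 ] yaw -16.497222148627657 -15.909793191207841
lug [ 0.5093 -0.3685] pad [ 0.5447 -0.2486]
axis [0.6326 0.2257] from hub [0.6289 0.224 ]
handle [0.5073 0.2001]
handle [0.5058 0.1959]
0.13031358538575513 -166.8066438402337
target lug [ 0.5986 -0.1824]
```

Call:
arm_command:
  motion:
    - [[23.6,30.8,0],[0,0,0],1]
    - [[23.6,30.8,0],[0,0,0],1]
    - [[23.6,30.8,0],[0,0,0],1]
    - [[23.6,30.8,0],[0,0,0],1]
    - [[23.6,30.8,0],[0,0,0],1]
    - [[23.6,30.8,0],[0,0,0],1]
    - [[23.6,30.8,0],[0,0,0],1]
    - [[23.6,30.8,0],[0,0,0],1]
    - [[23.6,30.8,0],[0,0,0],1]
    - [[23.6,30.8,0],[0,0,0],1]
    - [[23.6,30.8,0],[0,0,0],1]
    - [[23.6,30.8,0],[0,0,0],1]
    - [[23.6,30.8,0],[0,0,0],1]
    - [[23.6,30.8,0],[0,0,0],1]
    - [[23.6,30.8,0],[0,0,0],1]
    - [[23.6,30.8,0],[0,0,0],1]
    - [[24.1,29.3,0],[0,0,0],1]
    - [[24.1,29.3,0],[0,0,0],1]
    - [[24.1,29.3,0],[0,0,0],1]
    - [[24.1,29.3,0],[0,0,0],1]

```text
t: 1.82
eef_pos: [0.4552, -0.1492, 0.2487]
ee_rot: [-3.141, -0.0, -0.449]
force: [1.3, 1.2, -0.7]
width: 0.0874
```

Call:
arm_command:
  motion:
    - [[24.1,29.3,0],[0,0,0],1]
    - [[24.1,29.3,0],[0,0,0],1]
    - [[24.1,29.3,0],[0,0,0],1]
    - [[24.1,29.3,0],[0,0,0],1]
    - [[24.1,29.3,0],[0,0,0],1]
    - [[24.1,29.3,0],[0,0,0],1]
    - [[0,0,0],[0,0,6.7],1]
    - [[0,0,0],[0,0,6.7],1]
    - [[0,0,0],[0,0,6.7],1]
    - [[0,0,0],[0,0,6.7],1]
    - [[0,0,0],[0,0,6.7],1]
    - [[0,0,0],[0,0,6.7],1]
    - [[0,0,0],[0,0,6.7],1]
    - [[0,0,0],[0,0,6.7],1]
    - [[0,0,0],[0,0,6.7],1]
    - [[0,0,0],[0,0,6.7],1]
    - [[0,0,0],[0,0,6.7],1]
    - [[0,0,0],[0,0,6.7],1]
    - [[0,0,0],[0,0,0],1]

```text
t: 3.4
eef_pos: [0.5091, -0.3681, 0.2482]
ee_rot: [3.141, 0.0, -1.858]
force: [0.2, 0.6, 0.7]
width: 0.0875
```

Call:
arm_command:
  motion:
    - [[0,0,40],[0,0,0],1]
    - [[0,0,40],[0,0,0],1]
    - [[0,0,40],[0,0,0],1]
    - [[0,0,40],[0,0,0],1]
    - [[0,0,30],[0,0,0],1]
    - [[0,0,14],[0,0,0],1]
    - [[0,0,0],[0,0,0],0]
    - [[0,0,0],[0,0,0],0]
    - [[0,0,0],[0,0,0],0]
    - [[0,0,0],[0,0,0],0]
    - [[0,0,0],[0,0,0],0]
    - [[0,0,0],[0,0,0],0]
    - [[0,0,0],[0,0,0],0]
    - [[0,0,0],[0,0,0],0]
    - [[0,0,0],[0,0,0],0]
    - [[0,0,0],[0,0,0],0]
  newtons: 30

```text
t: 4.73
eef_pos: [0.5093, -0.3683, 0.0447]
ee_rot: [-3.141, -0.0, -1.852]
force: [0.7, 0.0, -0.4]
width: 0.0264
```

Run:
```python
from h import *
s=arm.get_state();print(s["eef_pos"],s["ee_rot"],s["force"],s["width"])
a=cv2.convertScaleAbs(arm.grab_frame("top"),alpha=1.5)
save("c2.png",crop(a,225,385,145,225,5))
```

```text
[ 0.50929254 -0.3682523   0.04468505] [-3.14146331e+00 -9.82251157e-06 -1.85195095e+00] [ 0.70184477  0.01762144 -0.36339207] 0.026366646187631643
```

View pics/c2.png

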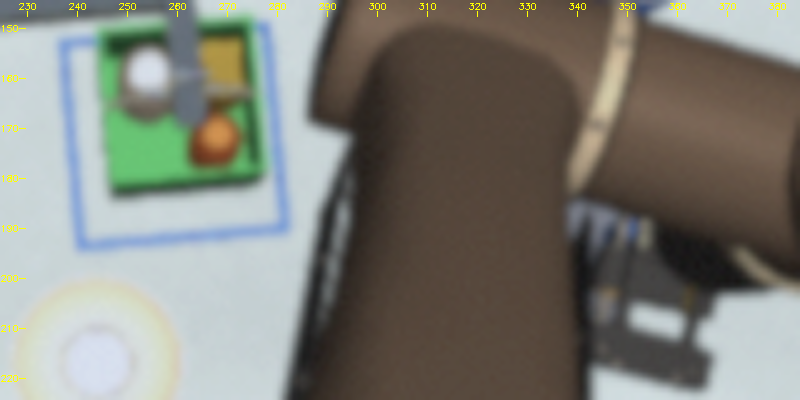

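Call:
arm_command:
  motion:
    - [[0,0,0],[0,0,0],0]
    - [[0,0,0],[0,0,0],0]
    - [[0,0,0],[0,0,0],0]
    - [[0,0,0],[0,0,0],0]
    - [[0,0,0],[0,0,0],0]
    - [[0,0,0],[0,0,0],0]

```text
t: 5.28
eef_pos: [0.5093, -0.3683, 0.0445]
ee_rot: [-3.142, -0.0, -1.852]
force: [0.8, -0.6, -0.6]
width: 0.0121
```

Call:
arm_command:
  motion:
    - [[0,0,0],[0,0,-4],0]
    - [[0,0,0],[0,0,-4],0]
    - [[0,0,0],[0,0,-4],0]
    - [[0,0,0],[0,0,-4],0]
    - [[0,0,0],[0,0,-4],0]
    - [[-10,-14.6,0],[0,0,0],0]
    - [[-10,-14.6,0],[0,0,0],0]
    - [[-10,-14.6,0],[0,0,0],0]
    - [[-10,-14.6,0],[0,0,0],0]
    - [[-10,-14.6,0],[0,0,0],0]
    - [[-16.2,-3.7,0],[0,0,0],0]
    - [[-16.2,-3.7,0],[0,0,0],0]
    - [[-16.2,-3.7,0],[0,0,0],0]
    - [[-16.2,-3.7,0],[0,0,0],0]
    - [[-16.2,-3.7,0],[0,0,0],0]
    - [[-16.2,-3.7,0],[0,0,0],0]
    - [[-16,-3.7,0],[0,0,0],0]
    - [[-8,-2,0],[0,0,0],0]
    - [[-8,-2,0],[0,0,0],0]
    - [[0,0,0],[0,0,0],0]

```text
t: 6.95
eef_pos: [0.6007, -0.1806, 0.0446]
ee_rot: [-3.141, 0.0, -1.502]
force: [0.4, 1.7, 0.9]
width: 0.0116
```

Run:
```python
from h import *
s=arm.get_state();print(s["t"],s["eef_pos"],s["ee_rot"],s["force"],s["width"])
a=cv2.convertScaleAbs(arm.grab_frame("top"),alpha=1.5);b=arm.grab_frame("side")
o=np.zeros((600,800,3),np.uint8);A=crop(a,225,325,140,215,4);o[:300,:400]=A
B=crop(b,170,300,140,240,4);o[200:600,280:800]=B
save("c3.png",o)
```

```text
6.95 [ 0.60071003 -0.18063949  0.04455082] [-3.14106864e+00  3.14482455e-04 -1.50151359e+00] [0.37993764 1.69970096 0.92038432] 0.011604220115985263
```

View pics/c3.png

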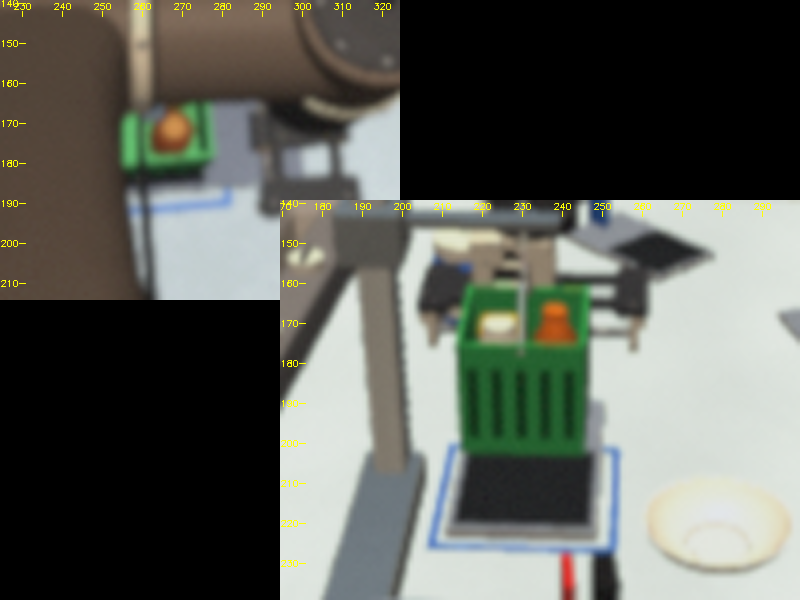

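Run:
```python
from h import *
np.set_printoptions(precision=4,suppress=True)
P=lambda x,y,z:ray("side",(x-280)/4+169.5,(y-200)/4+139.5,z)
a,b=P(431,545,0),P(614,551,0);print("outline near",a,b,np.linalg.norm(a-b))
c,d=P(456,519,.01),P(588,526,.01);print("dark near",c,d,np.linalg.norm(c-d))
e,g=P(447,538,0),P(597,542,0);print("tray bottom near",e,g,np.linalg.norm(e-g))
x=np.array([.9976,.0698]);y=np.array([-.0698,.9976])
m=(a+b)/2;print("dark-outline (want y -20mm): dx,dy",((c+d)/2-m)@x,((c+d)/2-m)@y," tray (want -14)",((e+g)/2-m)@x,((e+g)/2-m)@y)
for n,l in((a,b),(c,d),(e,g)):
  v=n-l;print("ang",np.degrees(np.arctan2(v[1],v[0])))
print("land from side",m-.074*y)
for zc in(.07,.08,.09,.1):
  q=np.array([.5907,-.0576])+.048*y;print(zc,proj("side",[*(q+.048*x),zc]),proj("side",[*(q-.048*x),zc]))
```

```text
outline near [0.6581 0.0154] [0.5151 0.0076] 0.14320597966151613
dark near [ 0.6421 -0.0072] [ 0.5374 -0.0092] 0.10474816521994415
tray bottom near [0.6474 0.0051] [ 0.5295 -0.0025] 0.11819803493226536
dark-outline (want y -20mm): dx,dy 0.001700022774148412 -0.019860966471993324  tray (want -14) 0.0011032536492866303 -0.010284919207699427
ang 3.0997277135935866
ang 1.1349163633806936
ang 3.666368598995963
land from side [ 0.5918 -0.0623]
0.07 [214.7919 203.7479] [246.0374 204.4595]
0.08 [214.6527 201.0272] [246.0497 201.7409]
0.09 [214.5122 198.28  ] [246.0621 198.9958]
0.1 [214.3702 195.5059] [246.0747 196.2238]
```

Call:
arm_command:
  motion:
    - [[0,0,0],[0,0,0],1]
    - [[0,0,0],[0,0,0],1]
    - [[0,0,0],[0,0,0],1]
    - [[0,0,0],[0,0,0],1]
    - [[0,0,-20],[0,0,0],1]
    - [[0,0,-40],[0,0,0],1]
    - [[0,0,-40],[0,0,0],1]
    - [[0,0,-40],[0,0,0],1]
    - [[0,0,-40],[0,0,0],1]
    - [[0,0,-25],[0,0,0],1]
    - [[-8.5,35.5,0],[0,0,0],1]
    - [[-8.5,35.5,0],[0,0,0],1]
    - [[-8.5,35.5,0],[0,0,0],1]
    - [[-8.5,35.5,0],[0,0,0],1]
    - [[-8.5,35.5,0],[0,0,0],1]

```text
t: 8.3
eef_pos: [0.4179, -0.1523, 0.2493]
ee_rot: [3.142, 0.0, -1.504]
force: [0.0, 1.2, 1.5]
width: 0.0879
```

Call:
arm_command:
  motion:
    - [[-37.4,-2.6,0],[0,0,0],1]
    - [[-37.4,-2.6,0],[0,0,0],1]
    - [[-37.4,-2.6,0],[0,0,0],1]
    - [[-37.4,-2.6,0],[0,0,0],1]
    - [[-37.4,-2.6,0],[0,0,0],1]
    - [[-37.4,-2.6,0],[0,0,0],1]
    - [[-37.4,-2.6,0],[0,0,0],1]
    - [[-37.4,-2.6,0],[0,0,0],1]
    - [[0,0,0],[0,0,-4.6],1]
    - [[0,0,0],[0,0,-4.6],1]
    - [[0,0,0],[0,0,0],1]

```text
t: 9.22
eef_pos: [0.4201, 0.1484, 0.2495]
ee_rot: [3.141, 0.0, -1.338]
force: [-0.3, 0.3, -0.0]
width: 0.0877
```

Run:
```python
from h import *
s=arm.get_state();print(s["t"],s["eef_pos"],s["ee_rot"],s["force"],s["width"])
a=cv2.convertScaleAbs(arm.grab_frame("top"),alpha=1.5);b=arm.grab_frame("side")
o=np.zeros((600,800,3),np.uint8);o[:500,:400]=crop(a,145,225,130,230,5)
o[:480,400:800]=crop(b,185,265,195,291,5)
save("c4.png",o)
```

```text
9.2167 [0.42012654 0.14835203 0.24952601] [ 3.14149641e+00  2.71784890e-05 -1.33760638e+00] [-0.34129426  0.30940538 -0.03463724] 0.0877452613446999
```

View pics/c4.png

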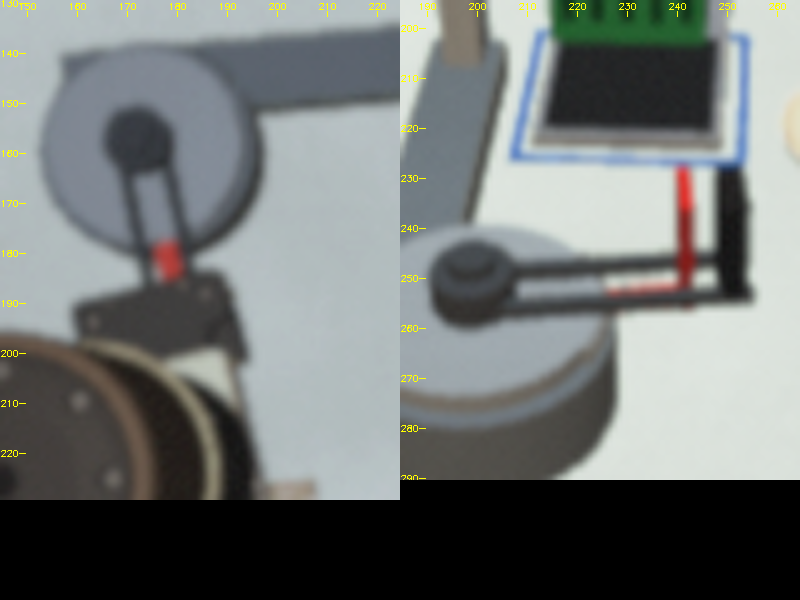

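Run:
```python
from h import *
t=ray("side",241.5,227.9,.135);k=ray("side",250.7,228.1,.135);print(t,k,np.linalg.norm(t-k))
w=np.array([.630,.2248])
print("far edges rel axis",t-w,k-w)
for A in(-160,-164,-167,-170,-173):
  d=np.array([np.cos(np.radians(A)),np.sin(np.radians(A))]);n=np.array([-d[1],d[0]])
  for r,wd in((.106,.017),(.130,.018)):
    print(A,r,[proj("side",[*(w+r*d+sg*wd*n),z]).round(1) for sg in(1,-1) for z in(.135,.085)], proj("top",[*(w+r*d),.135]).round(1))
print(proj("side",[*w,.092]),proj("top",[*w,.092]))
```

```text
[0.52954705 0.18869071] [0.50664141 0.18703493] 0.02296541181094011
far edges rel axis [-0.10045295 -0.03610929] [-0.12335859 -0.03776507]
-160 0.106 [array([239.6, 223.8]), array([239.7, 239.2]), array([242.8, 232. ]), array([242.8, 247.6])] [180.9 186.9]
-160 0.13 [array([248.7, 222.3]), array([248.6, 237.6]), array([252.3, 230.8]), array([252. , 246.3])] [183.6 194.2]
-164 0.106 [array([240.7, 225.5]), array([240.7, 240.9]), array([242.9, 233.9]), array([242.9, 249.5])] [178.6 187.7]
-164 0.13 [array([250. , 224.3]), array([249.8, 239.7]), array([252.6, 233.1]), array([252.4, 248.7])] [180.8 195.2]
-167 0.106 [array([241.3, 226.8]), array([241.4, 242.3]), array([242.8, 235.3]), array([242.9, 251. ])] [176.8 188.2]
-167 0.13 [array([250.7, 225.9]), array([250.5, 241.3]), array([252.7, 234.8]), array([252.4, 250.5])] [178.6 195.8]
-170 0.106 [array([241.8, 228.2]), array([241.9, 243.7]), array([242.7, 236.8]), array([242.7, 252.5])] [175.  188.6]
-170 0.13 [array([251.4, 227.5]), array([251.2, 243. ]), array([252.6, 236.6]), array([252.3, 252.3])] [176.4 196.3]
-173 0.106 [array([242.3, 229.5]), array([242.3, 245.1]), array([242.4, 238.3]), array([242.4, 254. ])] [173.2 188.9]
-173 0.13 [array([251.9, 229.2]), array([251.7, 244.7]), array([252.4, 238.4]), array([252.1, 254.2])] [174.2 196.7]
[199.80181334 247.81012753] [171.74665148 157.42700215]
```

Call:
arm_command:
  motion:
    - [[-9.6,-32.3,0],[0,0,0],1]
    - [[-9.6,-32.3,0],[0,0,0],1]
    - [[-9.6,-32.3,0],[0,0,0],1]
    - [[0,0,0],[0,0,1.4],1]
    - [[0,0,35],[0,0,0],1]
    - [[0,0,35],[0,0,0],1]
    - [[0,0,35],[0,0,0],1]
    - [[0,0,18],[0,0,0],1]
    - [[0,0,10],[0,0,0],1]
    - [[0,0,0],[0,0,0],0.6]
    - [[0,0,0],[0,0,0],0.6]
    - [[0,0,0],[0,0,0],0.6]
    - [[0,0,0],[0,0,0],0.6]
    - [[0,0,0],[0,0,0],0.6]
    - [[0,0,0],[0,0,0],0.6]
  newtons: 40

```text
t: 10.57
eef_pos: [0.5085, 0.1981, 0.1176]
ee_rot: [-3.14, 0.001, -1.367]
force: [-0.4, -0.7, 1.3]
width: 0.0546
```

Run:
```python
from h import *
s=arm.get_state();print(s["t"],s["eef_pos"],s["ee_rot"],s["force"],s["width"])
b=arm.grab_frame("side")
save("c5.png",crop(b,185,285,180,270,6))
```

```text
10.5667 [0.5085466  0.19812516 0.1175982 ] [-3.13993816e+00  8.64182473e-04 -1.36689598e+00] [-0.38466118 -0.74470795  1.34471814] 0.05459653838119215
```

View pics/c5.png

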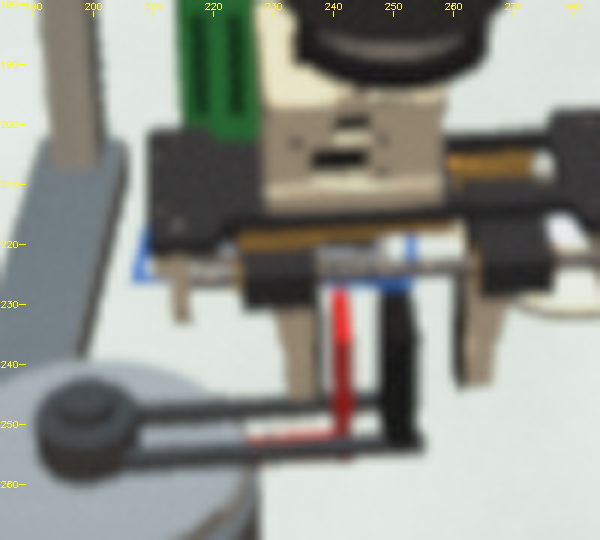

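Call:
arm_command:
  motion:
    - [[0,0,0],[0,0,0],0]
    - [[0,0,0],[0,0,0],0]
    - [[0,0,0],[0,0,0],0]
    - [[0,0,0],[0,0,0],0]
    - [[0,0,0],[0,0,0],0]
    - [[0,0,0],[0,0,0],0]
    - [[0,0,0],[0,0,0],0]
    - [[0,0,0],[0,0,0],0]
    - [[0,0,0],[0,0,0],0]

```text
t: 11.37
eef_pos: [0.5094, 0.1988, 0.1172]
ee_rot: [-3.139, 0.001, -1.367]
force: [5.4, 3.5, -0.9]
width: 0.0252
```

Call:
arm_command:
  motion:
    - [[-2.2,0,0],[0,0,1],0]
    - [[-4.4,-0.1,0],[0,0,2],0]
    - [[-4.4,-0.1,0],[0,0,2],0]
    - [[-4.4,-0.1,0],[0,0,2],0]
    - [[-4.4,-0.1,0],[0,0,2],0]
    - [[-4.4,-0.1,0],[0,0,2],0]
    - [[-4.4,-0.1,0],[0,0,2],0]
    - [[-4.4,-0.1,0],[0,0,2],0]

```text
t: 12.03
eef_pos: [0.5068, 0.2314, 0.1172]
ee_rot: [-3.14, 0.001, -1.63]
force: [3.4, 1.4, 0.9]
width: 0.0254
```

Call:
arm_command:
  motion:
    - [[-4.4,-0.1,0],[0,0,2],0]
    - [[-4.4,-0.1,0],[0,0,2],0]
    - [[-4.4,-0.1,0],[0,0,2],0]
    - [[-4.4,-0.1,0],[0,0,2],0]
    - [[-4.4,-0.1,0],[0,0,2],0]
    - [[-4.4,-0.1,0],[0,0,2],0]
    - [[-4.4,-0.1,0],[0,0,2],0]
    - [[-4.4,-0.1,0],[0,0,2],0]
    - [[-4.4,-0.1,0],[0,0,2],0]
    - [[-4.4,-0.1,0],[0,0,2],0]

```text
t: 12.87
eef_pos: [0.5164, 0.2739, 0.1172]
ee_rot: [-3.141, 0.001, -1.979]
force: [-1.2, 2.2, 3.4]
width: 0.0252
```

Run:
```python
from h import *
s=arm.get_state();print(s["t"],s["eef_pos"],s["ee_rot"],s["force"],s["width"])
b=arm.grab_frame("side")
save("c6.png",crop(b,170,290,150,250,5))
```

```text
12.8667 [0.51644318 0.27386221 0.11715677] [-3.14130377e+00  1.19173385e-03 -1.97945229e+00] [-1.21669518  2.17624664  3.35309622] 0.025224991745598408
```

View pics/c6.png

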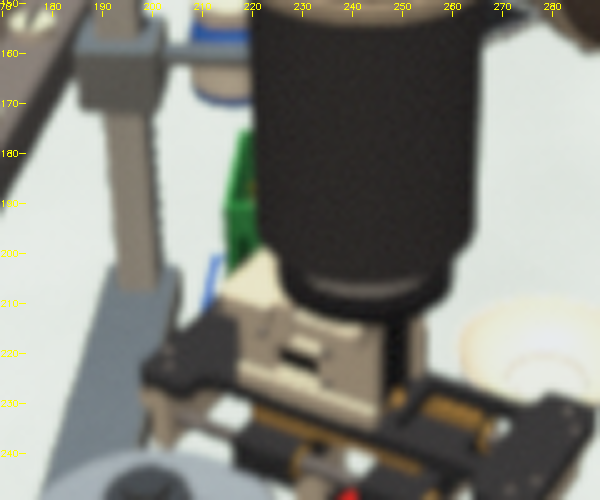

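Call:
arm_command:
  motion:
    - [[-3.3,0,0],[0,0,1.5],0]
    - [[-3.3,0,0],[0,0,1.5],0]
    - [[-3.3,0,0],[0,0,1.5],0]
    - [[-3.3,0,0],[0,0,1.5],0]
    - [[-3.3,0,0],[0,0,1.5],0]
    - [[-3.3,0,0],[0,0,1.5],0]
    - [[0,0,0],[0,0,0],0]

```text
t: 13.5
eef_pos: [0.5237, 0.2886, 0.1169]
ee_rot: [3.141, -0.006, -2.134]
force: [-7.5, -5.8, 11.1]
width: 0.0257
```

Call:
arm_command:
  motion:
    - [[-2.2,0,0],[0,0,1],0]
    - [[0,0,0],[0,0,0],0]
    - [[0,0,0],[0,0,0],0]

```text
t: 13.75
eef_pos: [0.5238, 0.2888, 0.1168]
ee_rot: [3.141, -0.008, -2.15]
force: [-10.4, -10.3, 14.6]
width: 0.0259
```

Call:
arm_command:
  motion:
    - [[-2.2,0,0],[0,0,1],0]
    - [[0,0,0],[0,0,0],0]
    - [[0,0,0],[0,0,0],0]

```text
t: 14.0
eef_pos: [0.524, 0.2892, 0.1167]
ee_rot: [3.141, -0.012, -2.168]
force: [-13.0, -15.7, 18.5]
width: 0.0253
```

Call:
arm_command:
  motion:
    - [[3,0,0],[0,0,-1.5],0]
    - [[3,0,0],[0,0,-1.5],0]
    - [[0,0,0],[0,0,0],0]
    - [[0,0,0],[0,0,0],0]

```text
t: 14.33
eef_pos: [0.524, 0.289, 0.1168]
ee_rot: [3.142, -0.001, -2.118]
force: [-3.1, 0.7, 5.4]
width: 0.025
```

Run:
```python
from h import *
s=arm.get_state();print(s["t"],s["eef_pos"],s["ee_rot"],s["force"],s["width"])
a=cv2.convertScaleAbs(arm.grab_frame("top"),alpha=1.5);b=arm.grab_frame("side")
o=np.zeros((600,800,3),np.uint8);o[:400,:400]=crop(a,225,325,135,235,4)
o[:500,400:]=crop(b,170,250,145,245,5)
save("c7.png",o)
```

```text
14.3333 [0.52397629 0.28902321 0.11681432] [ 3.14155806e+00 -7.68429572e-04 -2.11801235e+00] [-3.06566434  0.65108096  5.37455171] 0.024974692659267647
```

View pics/c7.png

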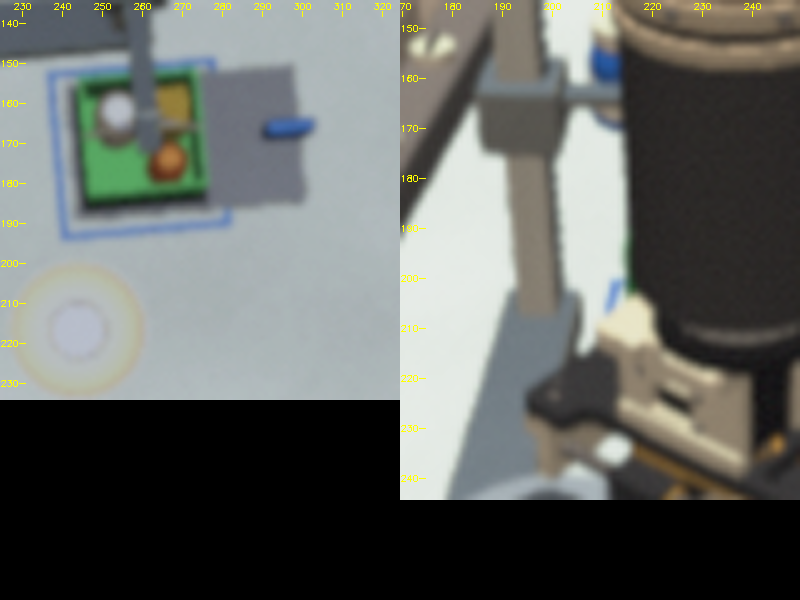

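Run:
```python
from h import *
print("jar cap",ray("top",115,233,.1),"timer",ray("top",99,196,.045))
# basket near(-x) rim edge: corners in top crop c7 -> width between near corners
P=lambda x,y,z:ray("top",x/4+224.5,y/4+134.5,z)
for z in(.085,.105,.125,.145): print(z,P(86,202,z),P(206,195,z),np.linalg.norm(P(86,202,z)-P(206,195,z)))
s=arm.get_state();print(s["moment"],s["force"])
```

```text
jar cap [0.39361236 0.40104657] timer [0.51460685 0.47405825]
0.085 [ 0.53683723 -0.01111958] [ 0.54043042 -0.10792187] 0.09686895905331439
0.105 [ 0.53494284 -0.01122852] [ 0.53847447 -0.10637221] 0.09520920875877208
0.125 [ 0.53304846 -0.01133747] [ 0.53651852 -0.10482255] 0.09354945846422977
0.145 [ 0.53115408 -0.01144642] [ 0.53456257 -0.10327289] 0.09188970816968747
[-0.84626317  0.79720925 -0.51112329] [-3.53616534e+00  5.90707525e-03  7.49230557e+00]
```

Call:
arm_command:
  motion:
    - [[0,0,0],[0,0,0],0.7]
    - [[0,0,0],[0,0,0],0.7]
    - [[0,0,0],[0,0,0],0.7]
    - [[0,0,0],[0,0,0],0.7]
    - [[0,0,0],[0,0,0],0.7]
    - [[0,0,0],[0,0,0],0.7]
    - [[0,0,0],[0,0,0],0.7]
    - [[0,0,0],[0,0,0],0.7]
    - [[0,0,-15],[0,0,0],0.7]
    - [[0,0,-30],[0,0,0],0.7]
    - [[0,0,-35],[0,0,0],0.7]
    - [[0,0,-35],[0,0,0],0.7]
    - [[0,0,-15],[0,0,0],0.7]
    - [[10,30,0],[0,0,0],0.7]
    - [[10,35,0],[0,0,0],0.7]
    - [[0,40,0],[0,0,0],0.7]
    - [[0,0,0],[0,0,0],0.7]
    - [[0,0,0],[0,0,0],0.7]

```text
t: 15.93
eef_pos: [0.4226, 0.3282, 0.2472]
ee_rot: [3.141, 0.001, -2.114]
force: [0.3, -0.0, -0.5]
width: 0.0608
```

Run:
```python
from h import *
s=arm.get_state();print(s["t"],s["eef_pos"],s["force"],s["width"])
a=cv2.convertScaleAbs(arm.grab_frame("top"),alpha=1.5);b=arm.grab_frame("side")
o=np.zeros((600,800,3),np.uint8);o[:300,:400]=crop(a,225,325,140,215,4)
o[:600,400:]=crop(b,180,260,170,290,5)
o[320:600,:400]=cv2.resize(a,(400,300))[:280]
save("c8.png",o)
```

```text
15.9333 [0.42262412 0.32815939 0.24715113] [ 0.28185388 -0.04284092 -0.48031942] 0.060826001730936274
```

View pics/c8.png

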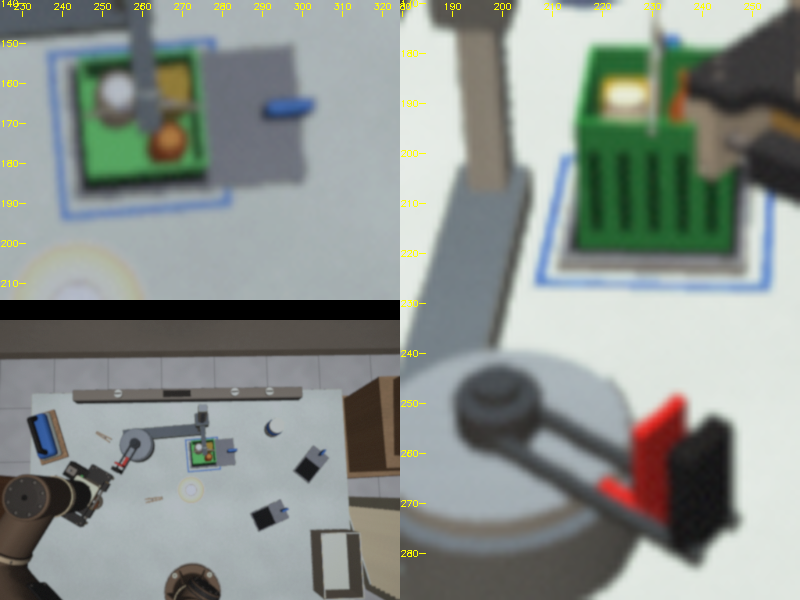

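```bash
python3 -c "
from h import *
P=np.array([ray('top',x/4+224.5,y/4+139.5,.01) for x,y in((65,62),(295,45),(306,183),(80,197))]);print(P,P.mean(0));t=P[0]+P[3]-P[1]-P[2];t/=np.linalg.norm(t);print('pad',P.mean(0)+.04*t,t)
print(arm.job_done())"
```

```text
[[ 0.64811689  0.00516475]
 [ 0.65902669 -0.19387901]
 [ 0.5390314  -0.19950103]
 [ 0.53116612 -0.00530711]] [ 0.59433527 -0.0983806 ]
pad [ 0.59242765 -0.05842611] [-0.04769054  0.99886216]
the job is handed in; nothing more can be done
None
```

I slid the tray by its lug into the blue outline. I then squeezed the trigger against the handle and turned the crank back about 44° at a controlled speed. When the load on the handle reversed, the basket had reached the tray, so I backed off, let go, moved clear and handed the job in at about 16 s.

- **Tray:** in the last top view the dark square is about 2 mm from the outline's centre and about 1° off its direction. The lug points away from the winch.
- **Basket:** in the side view its underside sits at the 10 mm rest height.
- **Trigger:** it shows a gap to the handle, so it is released.
- **Robot:** the force reading is about 0 N, so the arm touches nothing.
- **Other things:** those I could see in the last picture look unmoved. The jar, the timer box and the clothespin beside them were hidden by the arm or off the crop, so I did not check them.

One small disagreement: from the images I expected about 47° of crank travel, but the stop came at about 44°. That is within the error of my start-height estimate.

The job hand-in reports no verdict.

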